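# Face the stub's slot to the gauge tongue and draw the slide to the mark

## Task

Turn the green lift sub stub in its nest until the slot in its bottom flange squarely faces the tongue of the slide gauge. Then draw the sprung slide towards the stub by its upright handle, so that the tongue enters the slot, until the slide's index fin is in line with the fin of the mark clip, hold it steady there for about one second, and let the slide spring back home. Leave the stub standing in its nest with its slot still facing the tongue, keep it upright throughout, and do not disturb the caps, mirror and comb lying around.

Things in the scene. Friction and masses are not known exactly. Their poses are not given: they have to be found in the camera images.
- station: Fixed steel gauge station. Base plate 320 x 150 x 12 mm; origin at the centre of its underside, x along the slide from handle end to nest, z up. Guide at x -150 to +20, y -32 to +32 mm, rails 34 mm high. Toggle clamp (fixed) at x -29 to +5 mm, y +22 to +73 mm, 60 mm high, its handle rising outward to y +148 mm, height 88 mm.
- nest (a point): Centre of the nest on the plate's top face (station x +95 mm, height 12 mm): four steel pins (12 mm thick, 11 mm high) around the stub's flange keep it centred with 1.5 mm play; the stub turns freely between them.
- stub: Loose green painted lift sub stub, a spool standing upright in the nest, 115 mm high, about 0.75 kg. Flange diameter 96 mm, heights 0 to 24 mm; neck diameter 40 mm, 24 to 90 mm; top collar diameter 56 mm, 90 to 115 mm (grip here from above). Origin at the centre of its underside, z up its axis; its x axis points through the flange's slot.
- slot (a point): Point in the middle of the stub's slot: 40 mm from the stub's axis along its x, 18 mm above its underside. The slot is 24 mm wide, open at the flange's edge, cut through the flange, and runs in to 27 mm from the axis. It faces the tongue when it lies on the station's -x side of the stub, on the station's x axis.
- slide (a joint): Travel of the sprung slide, m: 0 fully home, growing as it is drawn towards the nest (station +x), stop at 0.045. The spring draws it home with about 3 N at home, 7 N at the mark. The mark lies at a travel between 0.026 and 0.036.
- slide_handle (a point): Grip point on the slide's black upright handle, a block 22 mm (along the travel) x 26 mm (across) x 49 mm high, its top 17 mm above this point (83 mm above the work surface). At station x -90 mm when home; moves with the slide.
- slide_index (a point): Top middle of the slide's index fin, a plate 4 mm thick (along the travel), 14 mm wide, standing 13 mm above the slide's top face; at station x -25 mm when home, y -13 mm. Moves with the slide.
- tongue_tip (a point): Middle of the front end of the slide's steel tongue (12 mm wide, 8 mm high, centre 28 mm above the work surface), 20 mm short of the stub's flange when home; moves with the slide.
- mark_clip: Fixed mark clip on the top of the -y rail of the guide, with a fin 4 mm thick and 13 mm high like the index fin and beside it. Origin at the middle of the fin's foot (on the rail top, 34 mm above the work surface), axes parallel to the station's. The slide is at the mark when the index fin has the same station x as this origin.
- cap_large: Bystander: yellow plastic thread cap, diameter 72 mm, 36 mm high, beyond the handle end. Origin at the centre of its underside.
- cap_small: Bystander: yellow plastic thread cap, diameter 60 mm, 36 mm high, beyond the nest end. Origin at the centre of its underside.
- mirror: Bystander: inspection mirror lying flat, 178 mm long along its x, disc 60 mm wide at +55 mm, up to 12 mm high. Origin under the middle of its stem.
- comb: Bystander: bright metal pitch comb lying flat, 110 mm (x) x 30 mm x 6 mm. Origin at the centre of its underside.

How it is judged:
By the outcome, as a careful person would: the job done as asked, in the order asked, and still so for the second after the job is handed in, with the robot touching nothing.
It also fails if it takes over 67 s, if anything falls off the work surface, if the arm or the gripper's body presses on something with over 40 N, if the wrist force passes 120 N, or if a joint passes its speed limit or range.

## Robot

A 6-joint arm with a two-finger parallel gripper is mounted at the origin on the work surface. World frame = base frame: x ahead of the robot, y to its left, z up, the work surface at z = 0. Lengths are in m, angles in rad, forces in N, time in s.
With the tool pointing down it reaches from about 0.325 to 1 m from the base axis. Payload 5.1 kg.
Tool frame: the origin (TCP) lies at the very end of the fingers, on their centre line; the grasp point (between the pads) lies 19 mm behind it; z points along the fingers, y is the line along which they close (so a half turn about z gives the same grasp; the last joint's range is limited). The gripper opens to 85 mm and grips with 20 to 120 N. Pads are 22 mm wide; open, the fingers measure 114 mm over their backs; the gripper's body (76 mm by 85 mm) begins 54 mm behind the grasp point. The pads swing forward as they close: fully open they stand 13 mm farther back than shut.
Start: joints at [1.095, 0.124, 1.65, -0, 1.367, -0.083], TCP at [0.249, 0.6, 0.231] pointing down, gripper open.
Joint ranges: [-2.61, 2.61], [-1.02, 2.33], [0.03, 2.71], [-1.35, 4.49], [0.32, 2.68], [-2.91, 2.91]. Speed limits (rad/s): [2.57, 2.57, 3.14, 3.14, 3.14, 3.14].

## Interface

Orientations are given as a rotation vector (axis times angle).
In Python, from cell import manip, imaging gives the robot as it stands.
- The arm moves only by the tool arm_command, never from a script. Its argument "commands" is a list of rows, each a list of 2 entries, a list of its own where there are three numbers: the shift along the tool's x, y, z in m, then the turn, a rotation vector about the tool's x, y, z in rad. A call has exactly 8 rows; each row is the pose to reach, as a shift and turn from the pose commanded when the call began, along the tool's axes at that moment; what a row does not reach only later rows make up. A row lasts 1/10 s, in which the tool goes at most 50 mm and 8.59 degrees, less where a joint would pass 70% of its speed; a pose out of reach is approached as far as the arm can. A call with a gripper value outside its range is refused whole. "gripper" is the opening, from 0 (shut) to 1 (fully open), set as the call begins (left out, the last holds). The fingers move at their own pace and stop on an object; "force" is the grip in N (left out, the last holds). Time passes only in rows, so rows that repeat a pose let the fingers close, or fill a call up. It gives the time, the measured TCP pose, the force, the opening and the grip force at its end, in the units of the state.
- manip.read_state(): the state, without advancing time (a new reading comes with each control period).
- imaging.snapshot(name): name is "scene" or "side" or "wrist"; returns a dict with "img" (384x512x3 uint8, red, green, blue), "camera_matrix" (3x3 intrinsics, pixels), "distortion" ([k1, k2, p1, p2, k3] as OpenCV has them; the pictures are not rectified), "rvec" (rotation vector, rad) and "tvec" (3), from world to camera coordinates, as OpenCV has them. Camera axes: x right, y down, z forward; pixel columns grow to the right and rows downward; lengths in m; the calibration is good to about 2 mm. A picture is of the moment at which its call begins. There is no depth.
- manip.job_done(): hands the job in; it is judged then, once.
The state is a dict: "t": time; "q": joint angles; "dq": joint speeds; "joint_efforts": joint torques, N m; "position": TCP position; "tcp_rot": TCP orientation; "contact_force": force on the tool from outside, world axes, zero at the start; "moment": the same for the moment, N m; "gripper_width": finger opening in m; "finger_force": force on a finger pad.
Only numpy, scipy, OpenCV 4.12 (cv2) and the standard library are available. Lean on these libraries where they do the work, as an engineer would, in place of code of your own. Each camera call takes 0.05 s, during which the arm holds its last target. There are 200 camera calls.

## Working session

There is one attempt and no reset: what is moved stays moved. The work goes in short steps, Python scripts to look and compute and a tool call to move; the robot and the scene stay as the last step left them, time stands still between calls to the robot, and variables do not carry over. Pictures are saved under pics/ and viewed, at most 10 in all, crops included, and the job is handed in when it is done.

Besides the shell and the picture viewer there is one more tool, called by a JSON object that holds its "op" and its "data", one argument or row to a line. arm_command: Moves the arm, as the interface text tells. Its arguments: {"type":"object","properties":{"commands":{"type":"array","items":{"type":"array"}},"gripper":{"type":"number"},"force":{"type":"number"}},"required":["commands"]}

```bash
mkdir -p pics; ls
python3 - <<'E'
from cell import manip, imaging
import cv2, numpy as np, pickle
d={}
for n in("scene","side","wrist"):
    s=imaging.snapshot(n); d[n]=s
    cv2.imwrite(f"pics/a_{n}.png",s["img"][:,:,::-1])
    R=cv2.Rodrigues(np.array(s["rvec"]))[0]; print(n,(-R.T@np.array(s["tvec"]).ravel()).round(3), R[2].round(2),s["camera_matrix"][0][0])
pickle.dump(d,open("a.pkl","wb"))
h=np.hstack([d["scene"]["img"],d["side"]["img"]])
print(manip.read_state())
E
```

```text
pics
scene [ 1.019 -0.3    0.655] [-0.54  0.42 -0.73] 391.6067405632241
side [0.405 0.573 0.758] [ 0.22 -0.59 -0.77] 370.6947624671978
wrist [0.175 0.631 0.374] [ 0.29 -0.12 -0.95] 332.5951154061539
{'t': 0.15, 'q': array([ 1.09538921e+00,  1.24400535e-01,  1.65138904e+00,  1.06593666e-05,
        1.36751351e+00, -8.25864282e-02]), 'dq': array([ 0.00093828, -0.00014595, -0.00430989, -0.00110255, -0.00204891,
       -0.00160263]), 'joint_efforts': array([ 1.64926591e-04, -4.24233449e+01, -3.66012347e+01, -1.68453334e-05,
        4.67142236e-03,  2.89861383e-06]), 'position': array([0.24860841, 0.60004796, 0.23028914]), 'tcp_rot': array([-6.12990912e-01, -3.08071704e+00,  2.57794486e-03]), 'contact_force': array([-0.42012869,  0.39206995,  0.52035222]), 'moment': array([-0.01908354,  0.02869543,  0.01399101]), 'finger_force': 0.0, 'gripper_width': 0.08522208008967368}
```

View pics/a_scene.png

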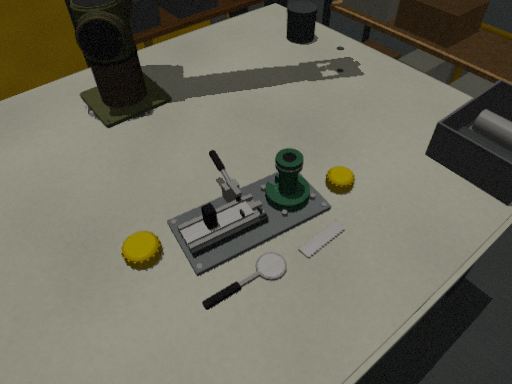

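View pics/a_side.png

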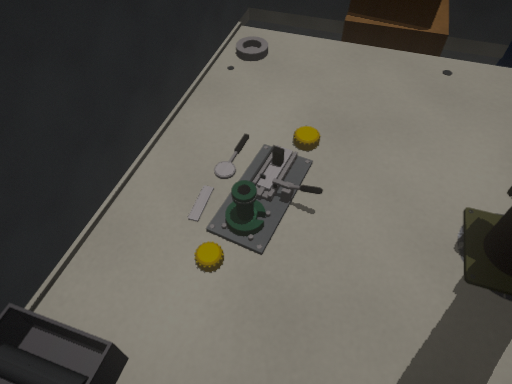

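The scene view shows the station around (250,215) with the stub at (288,190) and the handle at (210,215). The side view shows the stub at (244,210), with a notch near (264,213). I'll zoom in on both.

```bash
cat > h.py <<'E'
import cv2, numpy as np
def ray(s,uv):
    uv=np.array(uv,float).reshape(-1,1,2)
    n=cv2.undistortPoints(uv,np.array(s["camera_matrix"]),np.array(s["distortion"])).reshape(-1,2)
    R=cv2.Rodrigues(np.array(s["rvec"]))[0]; c=-R.T@np.array(s["tvec"]).ravel()
    return c,np.c_[n,np.ones(len(n))]@R
def plane(s,uv,z):
    c,d=ray(s,uv); return c+d*((z-c[2])/d[:,2])[:,None]
def proj(s,P):
    return cv2.projectPoints(np.array(P,float).reshape(-1,3),np.array(s["rvec"]),np.array(s["tvec"]),np.array(s["camera_matrix"]),np.array(s["distortion"]))[0].reshape(-1,2)
E
python3 - <<'E'
import pickle,cv2,numpy as np
d=pickle.load(open("a.pkl","rb"))
a=d["scene"]["img"][140:280,160:340]; b=d["side"]["img"][135:275,185:335]
f=lambda x,k:cv2.resize(x,None,fx=k,fy=k,interpolation=cv2.INTER_CUBIC)
A=f(a,4.2); A=f(a,4); B=f(b,4)
cv2.imwrite("pics/b1.png",f(a,4)[:,:,::-1]); cv2.imwrite("pics/b2.png",B[:,:,::-1])
E
```

```text
(no output)
```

View pics/b1.png

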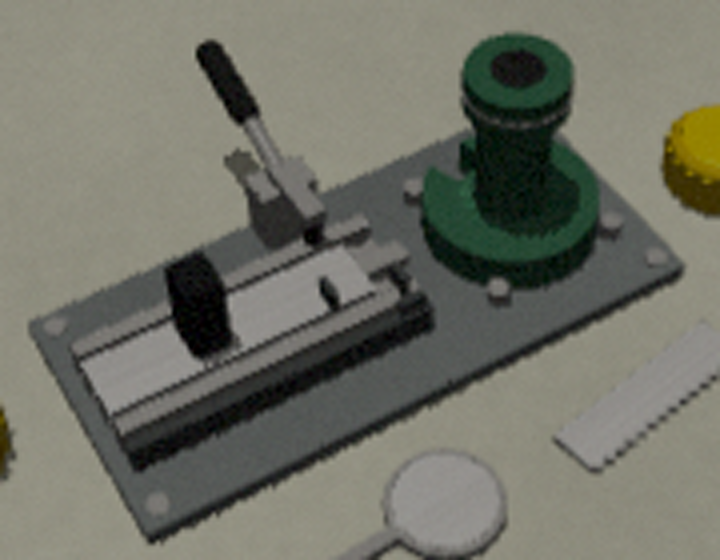

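View pics/b2.png

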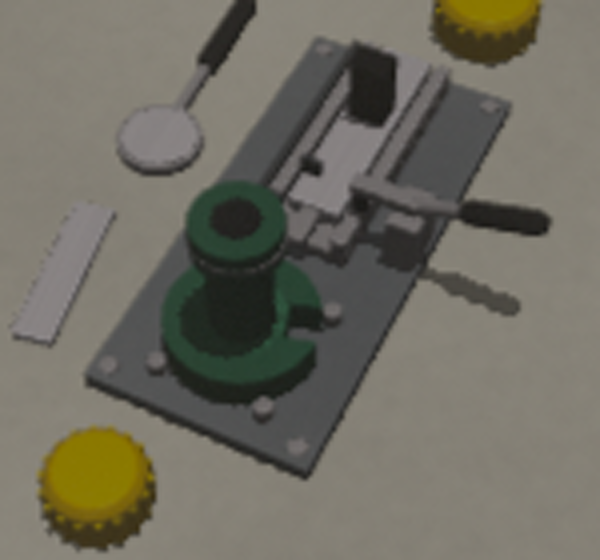

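The crops show the plate corners clearly. In the side crop the slot opens at about (318,325), to the clamp side of the tongue. The handle is at (195,300) in the scene crop, the index fin at (330,290) and the clip near (400,275). Next I'll compute poses.

Run:
```python
import pickle,cv2,numpy as np
from h import *
np.set_printoptions(precision=4,suppress=True)
d=pickle.load(open("a.pkl","rb")); A=d["scene"];B=d["side"]
a=lambda p:(np.array(p)+.5)/4-.5+[160,140]; b=lambda p:(np.array(p)+.5)/4-.5+[185,135]
pa=plane(A,a([(32,325),(152,532),(683,265)]),.012); pb=plane(B,b([(318,38),(510,103),(306,470),(88,375)]),.012)
print(pa);print(pb)
# order: handle-end -y, handle-end +y, nest-end +y, nest-end -y
P=np.array([pb[0],pb[1],pb[2],pb[3],pa[1],pa[0],pa[2]])[:,:2]
L=np.array([[-.16,-.075],[-.16,.075],[.16,.075],[.16,-.075],[-.16,-.075],[-.16,.075],[.16,-.075]])
pc=P.mean(0);lc=L.mean(0);H=(L-lc).T@(P-pc);yaw=np.arctan2(H[0,1]-H[1,0],H[0,0]+H[1,1])
R=np.array([[np.cos(yaw),-np.sin(yaw)],[np.sin(yaw),np.cos(yaw)]]);o=pc-R@lc
print("yaw",yaw,np.degrees(yaw),"o",o);print("res",P-(L@R.T+o))
W=lambda x,y,z:np.r_[R@[x,y]+o,z]
print("nest",W(.095,0,0),"handle",W(-.09,0,.066))
# collar top circle centre from green mask
for n,s,c in(("scene",A,a([(518,72)])),("side",B,b([(237,220)]))): print(n,"collar",plane(s,c,.127))
e=plane(B,b([(321,303),(313,345)]),.036);loc=(e[:,:2]-W(.095,0,0)[:2])@R;print("slot edges local",loc,np.degrees(np.arctan2(loc[:,1],loc[:,0])),np.hypot(*loc.T))
e=plane(A,a([(462,148),(432,170),(462,185)]),.036);loc=(e[:,:2]-W(.095,0,0)[:2])@R;print("A",loc,np.hypot(*loc.T))
hA=plane(A,a([(186,262)]),.083);hB=plane(B,b([(374,54)]),.083);print("handle top",hA,hB)
np.savez("st.npz",o=o,yaw=yaw)
```

```text
[[ 0.4992 -0.1371  0.012 ]
 [ 0.6435 -0.1556  0.012 ]
 [ 0.6862  0.1552  0.012 ]]
[[ 0.6396 -0.1532  0.012 ]
 [ 0.4947 -0.1338  0.012 ]
 [ 0.5379  0.1796  0.012 ]
 [ 0.6811  0.1603  0.012 ]]
yaw 1.4383617245653144 82.4120562307511 o [0.5899 0.012 ]
res [[-0.0035  0.0033]
 [ 0.0003  0.0029]
 [ 0.0013 -0.0009]
 [-0.0042 -0.0004]
 [ 0.0004  0.0009]
 [ 0.0048 -0.0004]
 [ 0.0009 -0.0055]]
nest [0.6024 0.1062 0.    ] handle [ 0.578  -0.0772  0.066 ]
scene collar [[0.6059 0.1014 0.127 ]]
side collar [[0.6016 0.1065 0.127 ]]
slot edges local [[-0.0284  0.0384]
 [ 0.0007  0.0472]] [126.4942  89.181 ] [0.0478 0.0472]
A [[-0.0064  0.0407]
 [-0.0295  0.0352]
 [-0.0217  0.017 ]] [0.0412 0.0459 0.0276]
handle top [[ 0.57   -0.0779  0.083 ]] [[ 0.5787 -0.0814  0.083 ]]
```

```bash
cat > go.py <<'E'
import sys,numpy as np
from scipy.spatial.transform import Rotation as Ro
from cell import manip
# target world x y z, yaw(deg) of tool y (tool pointing down)
x,y,z,yaw=map(float,sys.argv[1:5]); s=manip.read_state()
R0=Ro.from_rotvec(s["tcp_rot"]); c=np.radians(yaw); Y=[np.cos(c),np.sin(c),0];Z=[0,0,-1.];X=np.cross(Y,Z)
R1=Ro.from_matrix(np.c_[X,Y,Z])
print("t",s["t"],"shift",R0.inv().apply(np.array([x,y,z])-s["position"]).round(4),"turn",(R0.inv()*R1).as_rotvec().round(4),"pos",s["position"].round(4),"q6",s["q"][5].round(3))
E
python3 go.py .603 .105 .22 14.7
```

```text
t 0.15 shift [-0.5169 -0.3217  0.0108] turn [-1.700e-03  6.000e-04  9.214e-01] pos [0.2486 0.6    0.2303] q6 -0.083
```

{"op": "arm_command", "data": {
  "commands": [
    [[-0.04,-0.025,0],[0,0,0.07]],
    [[-0.08,-0.05,0],[0,0,0.14]],
    [[-0.12,-0.075,0.002],[0,0,0.21]],
    [[-0.16,-0.1,0.004],[0,0,0.28]],
    [[-0.2,-0.125,0.005],[0,0,0.35]],
    [[-0.24,-0.15,0.006],[0,0,0.43]],
    [[-0.28,-0.175,0.007],[0,0,0.5]],
    [[-0.32,-0.2,0.008],[0,0,0.57]]
  ]
}}

```text
t: 0.95
position: [0.4685, 0.2914, 0.2231]
tcp_rot: [-1.458, -2.782, 0.0]
contact_force: [2.0, 0.4, -0.7]
gripper_width: 0.0854
finger_force: 0.0
```

```bash
python3 go.py .603 .105 .22 14.7
```

```text
t 0.95 shift [-0.2299  0.0045  0.0031] turn [-1.000e-04 -0.000e+00  3.487e-01] pos [0.4685 0.2914 0.2231] q6 -0.146
```

{"op": "arm_command", "data": {
  "commands": [
    [[-0.04,0.001,0],[0,0,0.06]],
    [[-0.08,0.002,0],[0,0,0.12]],
    [[-0.12,0.003,0],[0,0,0.18]],
    [[-0.16,0.003,0],[0,0,0.24]],
    [[-0.2,0.004,0],[0,0,0.3]],
    [[-0.23,0.0045,0],[0,0,0.35]],
    [[-0.23,0.0045,0],[0,0,0.35]],
    [[-0.23,0.0045,0],[0,0,0.35]]
  ]
}}

```text
t: 1.75
position: [0.6028, 0.1066, 0.2227]
tcp_rot: [-1.918, -2.487, 0.001]
contact_force: [0.1, 0.0, -0.4]
gripper_width: 0.0856
finger_force: 0.0
```

```bash
python3 go.py .603 .105 .22 14.7
python3 - <<'E'
from cell import imaging
import cv2,pickle
s=imaging.snapshot("wrist");pickle.dump(s,open("w1.pkl","wb"))
cv2.imwrite("pics/w1.png",cv2.resize(s["img"][:,:,::-1],(800,600),interpolation=cv2.INTER_CUBIC))
E
```

```text
t 1.75 shift [-0.0016 -0.0002  0.0027] turn [-0.0012 -0.0006  0.0005] pos [0.6028 0.1066 0.2227] q6 -0.17
```

View pics/w1.png

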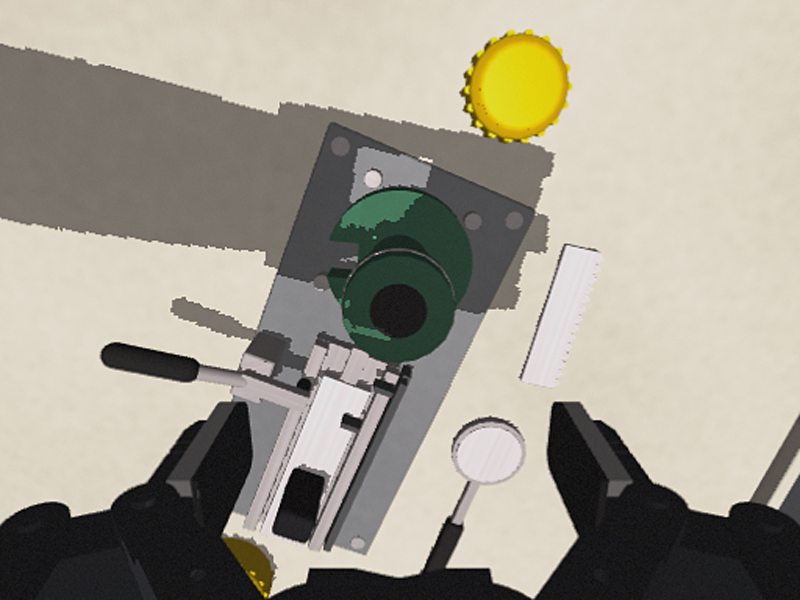

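The wrist view shows the collar top centred at about (399,306). The plate corners are at (331,123), (535,210) and (366,553), and the slot's outer corners at (333,240) and (331,270). The index fin is at (352,421) and the clip near (392,378).

Run:
```python
import pickle,cv2,numpy as np
from h import *
np.set_printoptions(precision=4,suppress=True)
s=pickle.load(open("w1.pkl","rb")); st=np.load("st.npz");yaw=float(st["yaw"]);o=st["o"]
k=lambda p:(np.array(p,float)+.5)*.64-.5
c=plane(s,k([(331,123),(535,210),(366,553)]),.012);print(c)
v=c[0]-c[1];print("end width",np.linalg.norm(v),np.degrees(np.arctan2(v[1],v[0]))-90); v=c[1]-c[2];print("side",np.linalg.norm(v),np.degrees(np.arctan2(v[1],v[0])))
y=np.arctan2(v[1],v[0]);R=np.array([[np.cos(y),-np.sin(y)],[np.sin(y),np.cos(y)]])
m=(c[0]+c[1])[:2]/2;n=m-R@[.065,0];print("nest",n)
col=plane(s,k([(398,306),(342,306),(455,306)]),.127);print("collar",col)
ed=plane(s,k([(333,240),(331,270),(357,243),(357,262)]),.036);l=(ed[:,:2]-n)@R;print("slot",l,np.degrees(np.arctan2(l[:,1],l[:,0])),np.hypot(*l.T))
h=plane(s,k([(308,468)]),.083);print("handle top",h,(h[:,:2]-n)@R+[.095,0])
f=plane(s,k([(352,421),(392,375)]),.047);print("fins",(f[:,:2]-n)@R+[.095,0])
im=s["img"];cv2.imwrite("pics/w1c.png",cv2.resize(im[200:360,140:290,::-1],None,fx=3.6,fy=3.6,interpolation=cv2.INTER_CUBIC))
```

```text
[[ 0.5393  0.1777  0.012 ]
 [ 0.6853  0.1584  0.012 ]
 [ 0.6432 -0.1555  0.012 ]]
end width 0.14732983469831712 82.47294986132448
side 0.3166937999280857 82.36233315671453
nest [0.6037 0.1036]
collar [[0.6034 0.1058 0.127 ]
 [0.577  0.0989 0.127 ]
 [0.6302 0.1129 0.127 ]]
slot [[-0.0009  0.045 ]
 [-0.0202  0.0393]
 [ 0.0031  0.03  ]
 [-0.0087  0.0255]] [ 91.2081 117.1952  84.062  108.765 ] [0.045  0.0442 0.0301 0.0269]
handle top [[ 0.579 -0.03   0.083]] [[-0.0407  0.0067]]
fins [[-0.0191 -0.012 ]
 [ 0.0246 -0.0245]]
```

{"op": "arm_command", "data": {
  "commands": [
    [[-0.0015,0,0.02],[0,0,0]],
    [[-0.0015,0,0.04],[0,0,0]],
    [[-0.0015,0,0.06],[0,0,0]],
    [[-0.0015,0,0.08],[0,0,0]],
    [[-0.0015,0,0.1],[0,0,0]],
    [[-0.0015,0,0.115],[0,0,0]],
    [[-0.0015,0,0.126],[0,0,0]],
    [[-0.0015,0,0.126],[0,0,0]]
  ],
  "gripper": 1
}}

```text
t: 2.6
position: [0.6019, 0.106, 0.0955]
tcp_rot: [-1.915, -2.488, 0.003]
contact_force: [0.0, 0.3, 0.4]
gripper_width: 0.0853
finger_force: 0.0
```

{"op": "arm_command", "data": {
  "commands": [
    [[0,0,0],[0,0,0]],
    [[0,0,0],[0,0,0]],
    [[0,0,0],[0,0,0]],
    [[0,0,0],[0,0,0]],
    [[0,0,0],[0,0,0]],
    [[0,0,0],[0,0,0]],
    [[0,0,0],[0,0,0]],
    [[0,0,0],[0,0,0]]
  ],
  "gripper": 0,
  "force": 25
}}

```text
t: 3.4
position: [0.604, 0.1056, 0.0989]
tcp_rot: [1.916, 2.488, 0.002]
contact_force: [-2.8, 0.2, 6.0]
gripper_width: 0.0552
finger_force: 26.8
```

{"op": "arm_command", "data": {
  "commands": [
    [[0,0,0],[0,0,-0.05]],
    [[0,0,0],[0,0,-0.14]],
    [[0,0,0],[0,0,-0.23]],
    [[0,0,0],[0,0,-0.32]],
    [[0,0,0],[0,0,-0.41]],
    [[0,0,0],[0,0,-0.5]],
    [[0,0,0],[0,0,-0.6]],
    [[0,0,0],[0,0,-0.65]]
  ]
}}

```text
t: 4.2
position: [0.6042, 0.1054, 0.0989]
tcp_rot: [1.019, 2.97, 0.001]
contact_force: [-2.2, -0.3, 5.7]
gripper_width: 0.0553
finger_force: 26.9
```

{"op": "arm_command", "data": {
  "commands": [
    [[0,0,0],[0,0,-0.05]],
    [[0,0,0],[0,0,-0.14]],
    [[0,0,0],[0,0,-0.23]],
    [[0,0,0],[0,0,-0.32]],
    [[0,0,0],[0,0,-0.41]],
    [[0,0,0],[0,0,-0.5]],
    [[0,0,0],[0,0,-0.6]],
    [[0,0,0],[0,0,-0.65]]
  ]
}}

```text
t: 5.0
position: [0.6041, 0.1057, 0.0989]
tcp_rot: [0.018, 3.14, 0.002]
contact_force: [-1.6, 0.2, 6.2]
gripper_width: 0.0552
finger_force: 26.8
```

Run:
```python
from cell import imaging,manip
import cv2,pickle,numpy as np
d={n:imaging.snapshot(n) for n in("scene","side","wrist")};pickle.dump(d,open("c.pkl","wb"))
f=lambda x:cv2.resize(x,(400,300),interpolation=cv2.INTER_CUBIC)
a=f(d["scene"]["img"][160:220,250:330]);b=f(d["side"]["img"][170:245,205:305]);w=cv2.resize(d["wrist"]["img"],(400,300))
cv2.imwrite("pics/c.png",np.vstack([np.hstack([a,b]),np.hstack([w,w])])[:,:,::-1])
s=manip.read_state();print(s["t"],s["q"],s["contact_force"],s["gripper_width"])
```

```text
5.15 [ 8.55340034e-02  1.58856598e-01  1.84446404e+00  8.15879799e-04
  1.13623770e+00 -1.47282090e+00] [-2.16386753 -0.38045806  6.38458164] 0.05551120095428756
```

View pics/c.png

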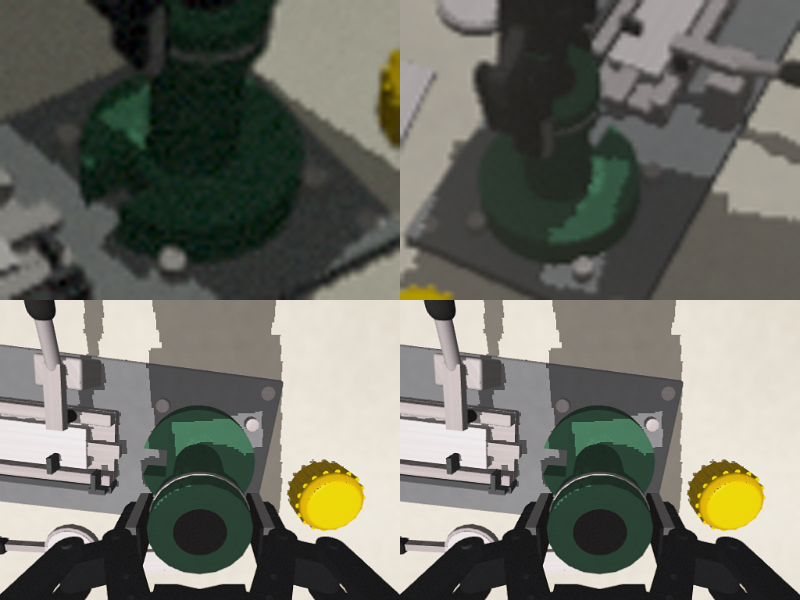

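The wrist view now shows the slot at about (155,457) on the left of the flange, nearly in line with the tongue at (118,450). I'll crop in and measure.

Run:
```python
import cv2,pickle
s=pickle.load(open("c.pkl","rb"))["wrist"]
c=s["img"][110:260,0:250]
g=cv2.convertScaleAbs(c,alpha=1.6);g=cv2.resize(g,None,fx=3.2,fy=3.2,interpolation=cv2.INTER_CUBIC)
cv2.imwrite("pics/c2.png",g[:,:,::-1])
```

```text
(no output)
```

View pics/c2.png

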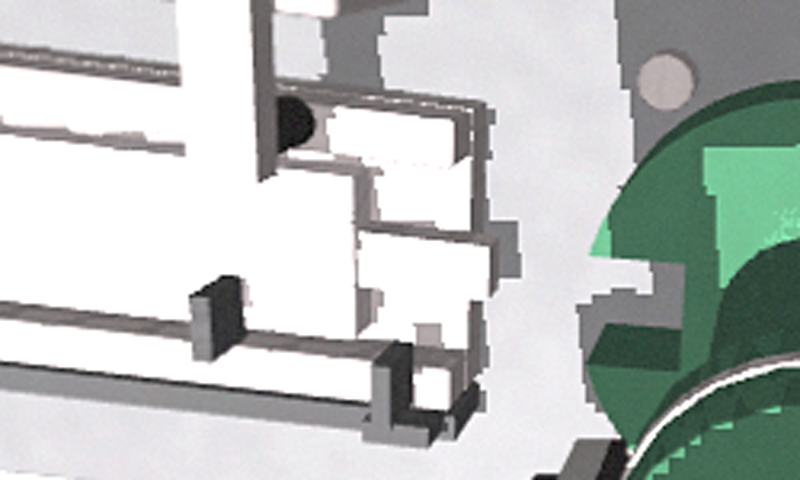

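In this crop the slot's top edges run (592,257)-(685,263) and (588,362)-(680,370). The tongue's sides at its tip are at about (490,240)-(490,295). The index fin's top face spans (193..212, 297..358), and the clip fin's top face starts at (372..389, 352).

```bash
cat > m.py <<'E'
import pickle,numpy as np
from h import *
np.set_printoptions(precision=4,suppress=True)
s=pickle.load(open("c.pkl","rb"))["wrist"]
k=lambda p:(np.array(p,float)+.5)/3.2-.5+[0,110]
y=np.radians(82.4);R=np.array([[np.cos(y),-np.sin(y)],[np.sin(y),np.cos(y)]]);n=np.array([.6035,.1045])
L=lambda p,z:(plane(s,k(p),z)[:,:2]-n)@R+[.095,0]
def d(a,b): v=b-a;return np.degrees(np.arctan2(v[1],v[0])).round(2)
sl=L([(592,257),(685,263),(588,362),(680,370)],.036);print("slot",sl,d(*sl[:2]),d(*sl[2:]),"mids",sl[::2].mean(0),sl[1::2].mean(0))
t=L([(360,231),(497,240),(362,282),(492,296)],.032);print("tongue",t,d(t[0],t[1]),d(t[2],t[3]))
f=L([(193,297),(212,293),(194,357),(212,358)],.047);print("index top",f)
f=L([(372,352),(389,350)],.047);print("clip top",f)
r=L([(0,304),(372,346)],.034);print("slide/rail edge dir",d(*r))
e=L([(0,375),(370,410)],.034);print("rail outer",e,d(*e))
E
python3 m.py
```

```text
slot [[ 0.0487  0.0074]
 [ 0.0676  0.0084]
 [ 0.0491 -0.016 ]
 [ 0.0685 -0.0155]] 3.01 1.49 mids [ 0.0489 -0.0043] [ 0.0681 -0.0035]
tongue [[ 0.      0.0059]
 [ 0.0282  0.0074]
 [ 0.0003 -0.0053]
 [ 0.0275 -0.0051]] 2.95 0.33
index top [[-0.0267 -0.0064]
 [-0.023  -0.0051]
 [-0.0274 -0.0194]
 [-0.0238 -0.0192]]
clip top [[ 0.0081 -0.014 ]
 [ 0.0115 -0.0131]]
slide/rail edge dir -0.06
rail outer [[-0.077  -0.0353]
 [ 0.0024 -0.0339]] 1.01
```

{"op": "arm_command", "data": {
  "commands": [
    [[0,0,0],[0,0,0]],
    [[0,0,0],[0,0,0]],
    [[0,0,0],[0,0,0]],
    [[0,0,0],[0,0,0]],
    [[0,0,0],[0,0,0]],
    [[0,0,-0.01],[0,0,0]],
    [[0,0,-0.04],[0,0,0]],
    [[0,0,-0.08],[0,0,0]]
  ],
  "gripper": 1
}}

```text
t: 5.95
position: [0.6018, 0.1054, 0.1762]
tcp_rot: [-0.02, -3.137, 0.001]
contact_force: [1.1, 1.0, 0.1]
gripper_width: 0.0852
finger_force: 0.0
```

```bash
python3 go.py .675 .034 .18 89.3
```

```text
t 5.95 shift [-0.0741 -0.0705 -0.0041] turn [-0.0005 -0.0049 -0.0006] pos [0.6018 0.1054 0.1762] q6 -1.472
```

{"op": "arm_command", "data": {
  "commands": [
    [[-0.015,-0.015,-0.004],[0,0,0]],
    [[-0.03,-0.03,-0.004],[0,0,0]],
    [[-0.045,-0.045,-0.004],[0,0,0]],
    [[-0.06,-0.06,-0.004],[0,0,0]],
    [[-0.074,-0.07,-0.004],[0,0,0]],
    [[-0.074,-0.07,-0.004],[0,0,0]],
    [[-0.074,-0.07,-0.004],[0,0,0]],
    [[-0.074,-0.07,-0.004],[0,0,0]]
  ]
}}

```text
t: 6.75
position: [0.6758, 0.0349, 0.1805]
tcp_rot: [-0.02, -3.14, -0.0]
contact_force: [-0.5, 0.3, 0.3]
gripper_width: 0.0854
finger_force: 0.0
```

Run:
```python
from cell import imaging
import cv2,pickle
from h import *
s=imaging.snapshot("wrist");pickle.dump(s,open("e.pkl","wb"))
print(proj(s,[[.596,.05,.036],[.58,-.07,.08]]))
c=s["img"][70:300,20:420] if 0 else s["img"]
cv2.imwrite("pics/e.png",cv2.resize(c[:,:,::-1],(800,600),interpolation=cv2.INTER_CUBIC))
```

```text
[[272.81746404  83.47933202]
 [101.44707925  61.45922671]]
```

View pics/e.png

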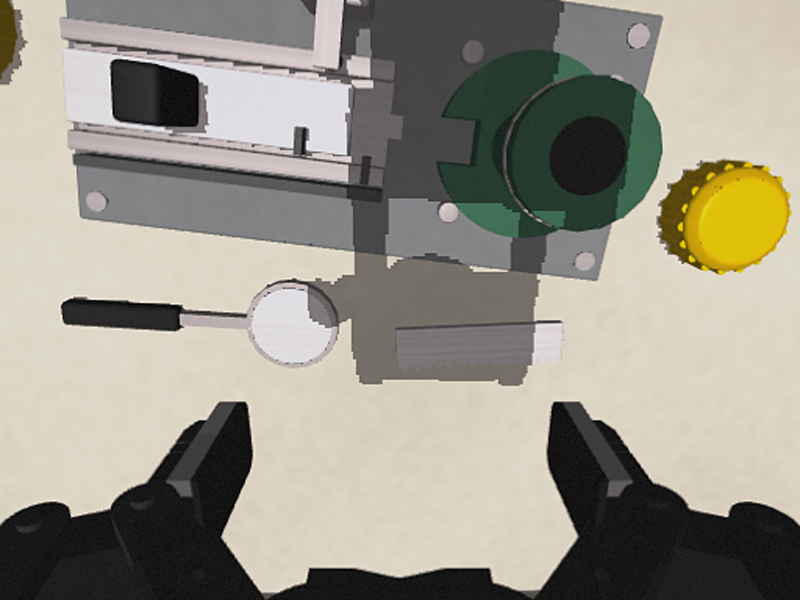

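The wrist view shows the slot unobstructed at (440–475, 115–165), the tongue at (350–403, 108–140), and the handle, fins and two plate corners. I'll measure the slot numerically from the contour.

```bash
cat > m2.py <<'E'
import pickle,cv2,numpy as np,sys
from h import *
from scipy.optimize import least_squares
np.set_printoptions(precision=4,suppress=True)
s=pickle.load(open(sys.argv[1],"rb")); im=s["img"].astype(int)
k=lambda p:(np.array(p,float)+.5)*.64-.5
y=np.radians(82.4);R=np.array([[np.cos(y),-np.sin(y)],[np.sin(y),np.cos(y)]]);n=np.array([.6035,.1045])
Lp=lambda p,z:(plane(s,p,z)[:,:2]-n)@R+[.095,0]
m=((im[...,1]>im[...,0]*1.25)&(im[...,1]>im[...,2]*1.1)).astype(np.uint8)
c=max(cv2.findContours(m,cv2.RETR_EXTERNAL,cv2.CHAIN_APPROX_NONE)[0],key=cv2.contourArea).reshape(-1,2)
l=Lp(c,.036)
r=np.hypot(l[:,0]-.095,l[:,1]); a=np.degrees(np.arctan2(l[:,1],l[:,0]-.095))%360
arc=l[(r>.044)&(r<.052)&(a>110)&(a<250)]
f=least_squares(lambda p:np.hypot(*(arc-p).T)-.048,[.095,0],loss="soft_l1",f_scale=.0005).x
print("flange centre",f,"n",len(arc),"rms",np.std(np.hypot(*(arc-f).T)-.048))
q=l-f;rr=np.hypot(*q.T);sl=q[(rr<.0455)&(q[:,0]<-.030)&(abs(q[:,1])<.02)]
for w in(1,-1):
    e=sl[(sl[:,1]*w>.006)]; p=np.polyfit(e[:,0],e[:,1],1);print("edge",w,len(e),"dir",np.degrees(np.arctan(p[0])),"y@-.038",np.polyval(p,-.038))
bt=sl[abs(sl[:,1])<.006];
t=Lp(k([(352,109),(402,115),(352,135),(400,140)]),.032);print("tongue",t)
for a_,b_,z in(((75,130),(380,168),.034),((65,20),(300,62),.034),((82,217),(595,280),.012)):
    e=Lp(k([a_,b_]),z);v=e[1]-e[0];print("dir",np.degrees(np.arctan2(v[1],v[0])),e.ravel())
E
python3 m2.py e.pkl
```

```text
flange centre [ 0.0949 -0.0021] n 112 rms 0.0008556825967646341
edge 1 18 dir -0.9839687877048381 y@-.038 0.010841411302181499
edge -1 16 dir 2.0261920988577344 y@-.038 -0.012678819631096565
tongue [[-0.0004  0.0063]
 [ 0.0262  0.0065]
 [ 0.0008 -0.0067]
 [ 0.0267 -0.0062]]
dir -0.12075858433556633 [-0.1461 -0.0215  0.0176 -0.0219]
dir -2.733573888692719 [-0.1476  0.0313 -0.0288  0.0257]
dir -0.27060690974729434 [-0.1584 -0.0732  0.158  -0.0747]
```

```bash
cat >> m2.py <<'E'
def W(x,yy): return R@np.array([x-.095,yy])+n
h=Lp(k([(112,59),(157,62),(112,119),(156,123)]),.083);print("handle top",h,h.mean(0),W(*h.mean(0)))
print("fins?",Lp(k([(294,128),(294,154),(306,128)]),.047),Lp(k([(361,155),(361,185),(371,157)]),.047))
print("nominal handle",W(-.09,0))
E
python3 m2.py e.pkl|tail -8
python3 - <<'E'
import pickle,cv2
im=pickle.load(open("e.pkl","rb"))["img"]
c=cv2.convertScaleAbs(im[25:130,40:310],alpha=1.5)
cv2.imwrite("pics/e2.png",cv2.resize(c[:,:,::-1],None,fx=2.9,fy=2.9,interpolation=cv2.INTER_CUBIC))
E
python3 go.py .58 -.077 .18 -97.6
```

```text
[-0.1005 -0.0116]
 [-0.0812 -0.011 ]] [-0.0903  0.001 ] [ 0.578  -0.0791]
fins? [[-0.0275 -0.0066]
 [-0.0267 -0.0193]
 [-0.0214 -0.0059]] [[ 0.0076 -0.0157]
 [ 0.009  -0.0308]
 [ 0.0128 -0.0161]]
nominal handle [ 0.579  -0.0789]
t 6.8 shift [ 0.0944 -0.1132  0.0009] turn [ 1.7000e-03  1.0000e-04 -3.0213e+00] pos [0.6758 0.035  0.1808] q6 -1.586
```

{"op": "arm_command", "data": {
  "commands": [
    [[0.012,-0.014,0],[0,0,0.14]],
    [[0.024,-0.028,0],[0,0,0.28]],
    [[0.036,-0.042,0],[0,0,0.42]],
    [[0.048,-0.056,0],[0,0,0.56]],
    [[0.06,-0.07,0],[0,0,0.7]],
    [[0.072,-0.084,0],[0,0,0.84]],
    [[0.084,-0.1,0],[0,0,0.98]],
    [[0.0955,-0.114,0],[0,0,1.12]]
  ]
}}

```text
t: 7.6
position: [0.5785, -0.0781, 0.1814]
tcp_rot: [1.692, 2.647, -0.0]
contact_force: [-0.3, -0.1, -1.7]
gripper_width: 0.0851
finger_force: 0.0
```

{"op": "arm_command", "data": {
  "commands": [
    [[0,0,0],[0,0,0.14]],
    [[0,0,0],[0,0,0.28]],
    [[0,0,0],[0,0,0.42]],
    [[0,0,0],[0,0,0.56]],
    [[0,0,0],[0,0,0.7]],
    [[0,0,0],[0,0,0.84]],
    [[0,0,0],[0,0,0.98]],
    [[0,0,0],[0,0,1.12]]
  ]
}}

```text
t: 8.4
position: [0.5791, -0.0774, 0.1814]
tcp_rot: [-2.84, -1.344, -0.0]
contact_force: [-0.8, 0.2, 0.2]
gripper_width: 0.0851
finger_force: 0.0
```

```bash
python3 go.py .579 -.079 .18 -97.6
```

```text
t 8.4 shift [-0.0013  0.0009  0.0014] turn [-1.0000e-04 -0.0000e+00  1.0166e+00] pos [ 0.5791 -0.0774  0.1814] q6 0.462
```

View pics/e2.png

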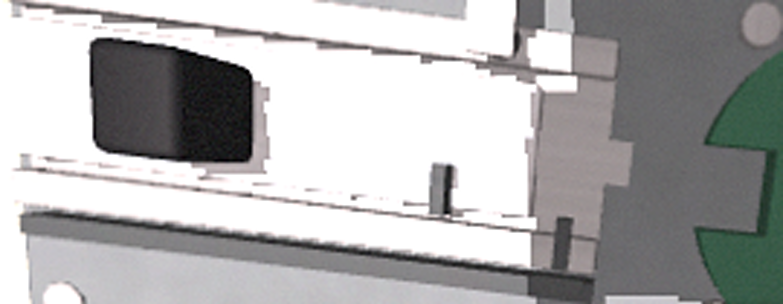

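The crop shows the slot centreline about 3–4 mm to the -y side of the tongue line and roughly 3° over-turned. The handle, index fin (435–450, 165–213) and clip fin (555–572, 218–268) are also clear. I'll correct the stub before drawing the slide.

```bash
python3 go.py .6025 .105 .18 -4.1
```

```text
t 8.4 shift [ 0.1559 -0.0976  0.0014] turn [-0.000e+00 -1.000e-04 -6.153e-01] pos [ 0.5791 -0.0774  0.1814] q6 0.462
```

{"op": "arm_command", "data": {
  "commands": [
    [[0.022,-0.014,0],[0,0,-0.09]],
    [[0.045,-0.028,0],[0,0,-0.18]],
    [[0.067,-0.042,0],[0,0,-0.27]],
    [[0.09,-0.056,0],[0,0,-0.36]],
    [[0.112,-0.07,0],[0,0,-0.45]],
    [[0.135,-0.084,0],[0,0,-0.54]],
    [[0.156,-0.0975,0],[0,0,-0.615]],
    [[0.156,-0.0975,0],[0,0,-0.615]]
  ]
}}

```text
t: 9.2
position: [0.6016, 0.1074, 0.1814]
tcp_rot: [-2.289, -2.151, -0.001]
contact_force: [-0.2, -0.4, 0.2]
gripper_width: 0.0856
finger_force: 0.0
```

{"op": "arm_command", "data": {
  "commands": [
    [[0,0,0],[0,0,0]],
    [[0,0,0.02],[0,0,0]],
    [[0,0,0.04],[0,0,0]],
    [[0,0,0.06],[0,0,0]],
    [[0,0,0.075],[0,0,0]],
    [[0,0,0.083],[0,0,0]],
    [[0,0,0.083],[0,0,0]],
    [[0,0,0.083],[0,0,0]]
  ]
}}

```text
t: 10.0
position: [0.6026, 0.1042, 0.099]
tcp_rot: [2.295, 2.145, 0.001]
contact_force: [0.8, 0.2, 0.0]
gripper_width: 0.0853
finger_force: 0.0
```

```bash
python3 go.py .6025 .105 .098 -4.1
```

```text
t 10.0 shift [ 0.0008 -0.0002  0.001 ] turn [ 0.001  -0.0001  0.0041] pos [0.6026 0.1042 0.099 ] q6 0.151
```

{"op": "arm_command", "data": {
  "commands": [
    [[0,0,0],[0,0,0]],
    [[0,0,0],[0,0,0]],
    [[0,0,0],[0,0,0]],
    [[0,0,0],[0,0,0]],
    [[0,0,0],[0,0,0]],
    [[0,0,0],[0,0,0]],
    [[0,0,0],[0,0,0]],
    [[0,0,0],[0,0,0]]
  ],
  "gripper": 0,
  "force": 25
}}

```text
t: 10.8
position: [0.6032, 0.1045, 0.0997]
tcp_rot: [2.293, 2.145, 0.003]
contact_force: [-0.1, 0.4, 6.1]
gripper_width: 0.0552
finger_force: 27.3
```

{"op": "arm_command", "data": {
  "commands": [
    [[0,0,0],[0,0,0.02]],
    [[0,0,0],[0,0,0.04]],
    [[0,0,0],[0,0,0.06]],
    [[0,0,0],[0,0,0.06]],
    [[0,0,0],[0,0,0.06]],
    [[0,0,0],[0,0,0.06]],
    [[0,0,0],[0,0,0.06]],
    [[0,0,0],[0,0,0.06]]
  ]
}}

```text
t: 11.6
position: [0.6029, 0.1042, 0.0997]
tcp_rot: [2.357, 2.075, 0.001]
contact_force: [-0.1, -1.1, 6.1]
gripper_width: 0.055
finger_force: 27.4
```

{"op": "arm_command", "data": {
  "commands": [
    [[0,0,0],[0,0,0]],
    [[0,0,0],[0,0,0]],
    [[0,0,0],[0,0,0]],
    [[0,0,0],[0,0,0]],
    [[0,0,0],[0,0,0]],
    [[0,0,-0.01],[0,0,0]],
    [[0,0,-0.04],[0,0,0]],
    [[0,0,-0.08],[0,0,0]]
  ],
  "gripper": 1
}}

```text
t: 12.4
position: [0.6006, 0.1042, 0.1773]
tcp_rot: [-2.356, -2.074, 0.006]
contact_force: [1.0, 0.2, -0.5]
gripper_width: 0.0849
finger_force: 0.0
```

```bash
python3 go.py .516 .056 .18 -97.6
```

```text
t 12.4 shift [-0.0586 -0.0778 -0.0023] turn [-0.0029  0.0046  1.5764] pos [0.6006 0.1042 0.1773] q6 0.211
```

{"op": "arm_command", "data": {
  "commands": [
    [[-0.007,-0.01,-0.002],[0,0,0.14]],
    [[-0.015,-0.02,-0.002],[0,0,0.28]],
    [[-0.022,-0.03,-0.002],[0,0,0.42]],
    [[-0.03,-0.04,-0.002],[0,0,0.56]],
    [[-0.037,-0.05,-0.002],[0,0,0.7]],
    [[-0.045,-0.06,-0.002],[0,0,0.84]],
    [[-0.052,-0.07,-0.002],[0,0,0.98]],
    [[-0.0585,-0.078,-0.002],[0,0,1.12]]
  ]
}}

```text
t: 13.2
position: [0.517, 0.056, 0.1812]
tcp_rot: [3.102, 0.497, 0.001]
contact_force: [-1.4, 0.7, 0.2]
gripper_width: 0.0852
finger_force: 0.0
```

{"op": "arm_command", "data": {
  "commands": [
    [[0,0,0],[0,0,0.12]],
    [[0,0,0],[0,0,0.24]],
    [[0,0,0],[0,0,0.36]],
    [[0,0,0],[0,0,0.455]],
    [[0,0,0],[0,0,0.455]],
    [[0,0,0],[0,0,0.455]],
    [[0,0,0],[0,0,0.455]],
    [[0,0,0],[0,0,0.455]]
  ]
}}

```text
t: 14.0
position: [0.5174, 0.0563, 0.1805]
tcp_rot: [3.135, -0.205, 0.0]
contact_force: [0.0, 0.2, -0.2]
gripper_width: 0.0855
finger_force: 0.0
```

```bash
python3 - <<'E'
from cell import imaging
import pickle
pickle.dump(imaging.snapshot("wrist"),open("g.pkl","wb"))
E
python3 - <<'E'
import sys;sys.argv=["m2","g.pkl"]
src=open("m2.py").read().split('t=Lp(k')[0]
exec(src)
# tongue/slide: bright, low-saturation pixels near the tongue, at z=.032
W=lambda x,yy:R@np.array([x-.095,yy])+n
g=s["img"].mean(2)
print("edges abs",[ (f[1]+0)])
for x in(.012,.016,.020,.024):
    yy=np.arange(-.018,.018,.0005);P=np.array([np.r_[W(x,v),.032] for v in yy]);uv=proj(s,P).astype(np.float32)
    print(x,cv2.remap(g.astype(np.float32),uv[:,0],uv[:,1],cv2.INTER_LINEAR).ravel().astype(int))
E
python3 go.py .579 -.079 .18 -97.6
```

```text
flange centre [ 0.0947 -0.0016] n 115 rms 0.0007798670510612256
edge 1 17 dir -0.805253200134028 y@-.038 0.012638183170539103
edge -1 18 dir 0.12835233709254584 y@-.038 -0.010974126174281125
edges abs [np.float64(-0.0015746383790277245)]
0.012 [ 83  82  82 113 191 213 218 216 214 212 212 212 213 213 213 213 215 216
 217 216 215 218 179 123 160 191 214 217 216 214 215 215 216 216 216 217
 213 198 190 188 186 185 182 182 179 177 178 174 147 156 210 219 220 219
 218 218 218 218 218 219 221 223 208 166 149 141 141 139 141 140 141 139]
0.016 [216 216 217 217 217 216 215 214 214 213 212 211 211 213 214 214 215 216
 217 215 214 213 214 214 202 182 154 124 102  97  96  98  98  98  99  99
  99 101 103 104 103 102 102 102 101 100 101 103 101 100 101 100 100  99
  99 100  99  99 100 101 103 102 101 100  99  98  97  97  98  99  99  98]
0.02 [174 173 170 170 171 167 166 162 165 169 167 168 165 166 169 171 139 108
  96  92  89  89  89  88  92  97 102 103 102 101 101 101 102 102 102 102
 102 103 103 103 102 102 102 101 100 102 102 102 102  99  92  90  90  90
  89  88  88  88  89  88  89  88  88  87  88  91  91  90  92  91  91  91]
0.024 [134 134 133 133 133 133 133 132 132 132 133 133 134 134 134 137 110  83
  72  71  73  73  72  70  85  97 102 104 104 102 102 103 104 103 101 102
 102 103 104 105 103 103 103 102 101 101 102 104  89  78  74  72  71  71
  71  70  70  71  71  71  71  69  68  71  72  72  71  72  73  73  72  73]
t 14.05 shift [0.0787 0.1261 0.0004] turn [-0.     -0.      0.0021] pos [0.5174 0.0563 0.1804] q6 1.707
```

The correction took: the slot centre is now within 1 mm of the tongue line (tongue centre y = 0.0001, slot centre y = -0.0008), and squareness is within about 1°. Now the handle.

{"op": "arm_command", "data": {
  "commands": [
    [[0.013,0.021,0],[0,0,0]],
    [[0.026,0.042,0],[0,0,0]],
    [[0.039,0.063,0],[0,0,0]],
    [[0.052,0.084,0],[0,0,0]],
    [[0.065,0.105,0],[0,0,0]],
    [[0.0785,0.126,0],[0,0,0]],
    [[0.0785,0.126,0],[0,0,0]],
    [[0.0785,0.126,0],[0,0,0]]
  ]
}}

```text
t: 14.85
position: [0.5786, -0.0791, 0.1801]
tcp_rot: [-3.134, 0.207, 0.001]
contact_force: [-0.5, 0.5, 0.3]
gripper_width: 0.0854
finger_force: 0.0
```

```bash
python3 go.py .579 -.079 .048 -97.6;python3 - <<'E'
from cell import imaging
import sys,pickle
pickle.dump(imaging.snapshot("wrist"),open("i.pkl","wb"))
sys.argv=["m2","i.pkl"]
exec(open("m2.py").read().split('m=((')[0])
m=(im.max(2)<45).astype(np.uint8); c0=proj(s,[[.579,-.079,.083]])[0];print("img",c0)
nn,lab,st,ce=cv2.connectedComponentsWithStats(m)
for i in range(1,nn):
    if st[i,4]>150: print(st[i],ce[i],Lp([ce[i]],.083))
E
```

```text
t 14.85 shift [ 5.000e-04 -1.000e-04  1.321e-01] turn [-0.0004  0.0008  0.0007] pos [ 0.5786 -0.0791  0.1801] q6 1.475
img [254.7189 195.5613]
[ 269    5   89   25 1133] [310.5022  17.3213] [[-0.1263 -0.1226]]
[ 48 122  63  43 447] [ 88.     141.9105] [[ 0.0314 -0.0411]]
[134 130 188   4 429] [221.0653 131.2774] [[-0.0659 -0.0488]]
[   0  156   73   76 2292] [ 39.8822 184.5593] [[ 0.0734 -0.0085]]
[ 80 166  34  44 406] [ 93.0049 183.3892] [[ 0.0325 -0.0095]]
[ 241  166   29   46 1201] [254.8759 188.622 ] [[-0.0902 -0.0056]]
[  0 182  22  61 489] [ 12.0389 209.1452] [[0.0996 0.0116]]
[    0   257   178   127 12476] [ 94.9997 340.7526] [[0.0539 0.1387]]
[  343   258   169   126 11385] [422.5567 342.778 ] [[-0.242   0.1404]]
[ 171  364  169   20 2470] [254.8919 374.9555] [[-0.0905  0.1779]]
```

{"op": "arm_command", "data": {
  "commands": [
    [[0,0,0.025],[0,0,0]],
    [[0,0,0.05],[0,0,0]],
    [[0,0,0.075],[0,0,0]],
    [[0,0,0.1],[0,0,0]],
    [[0,0,0.12],[0,0,0]],
    [[0,0,0.131],[0,0,0]],
    [[0,0,0.131],[0,0,0]],
    [[0,0,0.131],[0,0,0]]
  ]
}}

```text
t: 15.7
position: [0.5791, -0.0786, 0.0501]
tcp_rot: [3.135, -0.205, 0.002]
contact_force: [-0.7, 0.0, 0.1]
gripper_width: 0.0852
finger_force: 0.0
```

{"op": "arm_command", "data": {
  "commands": [
    [[0,0,0],[0,0,0]],
    [[0,0,0],[0,0,0]],
    [[0,0,0],[0,0,0]],
    [[0,0,0],[0,0,0]],
    [[0,0,0],[0,0,0]],
    [[0,0,0],[0,0,0]],
    [[0,0,0],[0,0,0]],
    [[0,0,0],[0,0,0]]
  ],
  "gripper": 0,
  "force": 30
}}

```text
t: 16.5
position: [0.5789, -0.0789, 0.0498]
tcp_rot: [-3.135, 0.206, -0.001]
contact_force: [-2.1, 1.0, 4.1]
gripper_width: 0.0217
finger_force: 32.8
```

{"op": "arm_command", "data": {
  "commands": [
    [[0,-0.003,0],[0,0,0]],
    [[0,-0.007,0],[0,0,0]],
    [[0,-0.011,0],[0,0,0]],
    [[0,-0.015,0],[0,0,0]],
    [[0,-0.019,0],[0,0,0]],
    [[0,-0.023,0],[0,0,0]],
    [[0,-0.026,0],[0,0,0]],
    [[0,-0.028,0],[0,0,0]]
  ]
}}

```text
t: 17.3
position: [0.5826, -0.0524, 0.0498]
tcp_rot: [3.132, -0.206, 0.001]
contact_force: [-3.2, -6.6, 5.5]
gripper_width: 0.0215
finger_force: 32.9
```

Run:
```python
from cell import imaging,manip
import cv2,pickle
from h import *
s=imaging.snapshot("wrist");pickle.dump(s,open("j.pkl","wb"))
R=cv2.Rodrigues(np.array(s["rvec"]))[0];print("cam",(-R.T@np.array(s["tvec"]).ravel()))
y=np.radians(82.4);M=np.array([[np.cos(y),-np.sin(y)],[np.sin(y),np.cos(y)]]);n=np.array([.6035,.1045])
W=lambda x,yy,z:np.r_[M@[x-.095,yy]+n,z]
p=proj(s,[W(.01,-.02,.047)])[0];print(p)
x0=int(max(0,min(512-160,p[0]-80)));y0=int(max(0,min(384-120,p[1]-60)));print(x0,y0)
c=s["img"][y0:y0+120,x0:x0+160];print(c.mean())
cv2.imwrite("pics/j.png",cv2.resize(c[:,:,::-1],(800,600),interpolation=cv2.INTER_CUBIC))
print(manip.read_state()["position"])
```

```text
cam [ 0.66424223 -0.06324315  0.19368818]
[101.40155646 220.17825798]
21 160
105.19875
[ 0.58260907 -0.0521683   0.0498359 ]
```

View pics/j.png

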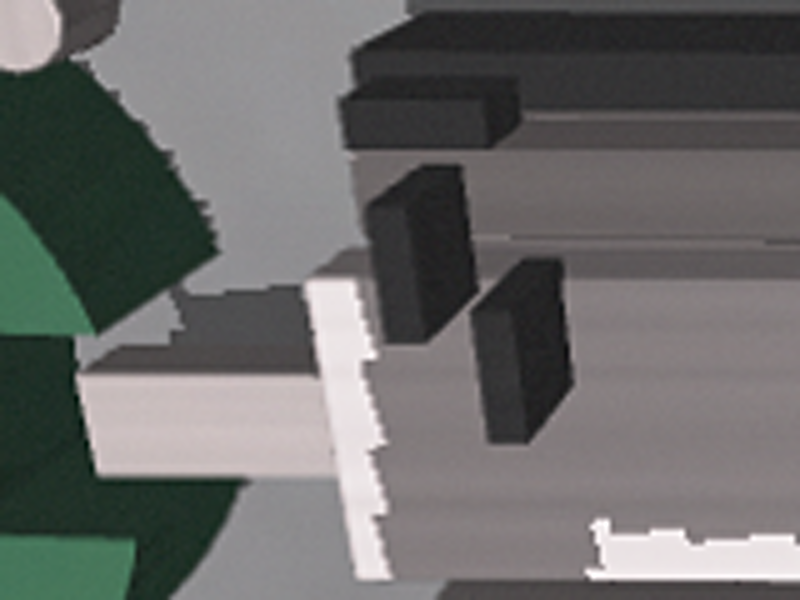

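The last view shows the tongue entering the slot with clearance on both sides. The clip fin's top face has corners at about (369,209), (410,201), (427,340) and (385,342), and the index fin's are (473,312), (512,301), (528,441) and (488,442). The index is still short of the mark.

Run:
```python
import pickle
from h import *
np.set_printoptions(precision=4,suppress=True)
s=pickle.load(open("j.pkl","rb"))
y=np.radians(82.4);M=np.array([[np.cos(y),-np.sin(y)],[np.sin(y),np.cos(y)]]);n=np.array([.6035,.1045])
k=lambda p:(np.array(p,float)+.5)/5-.5+[21,160]
L=lambda p,z:(plane(s,k(p),z)[:,:2]-n)@M+[.095,0]
a=L([(369,209),(410,201),(427,340),(385,342)],.047);b=L([(473,312),(512,301),(528,441),(488,442)],.047)
print(a,b,a.mean(0)-b.mean(0))
R=cv2.Rodrigues(np.array(s["rvec"]))[0];C=-R.T@np.array(s["tvec"]).ravel();print("camera station",(C[:2]-n)@M+[.095,0])
```

```text
[[ 0.0119 -0.0295]
 [ 0.0079 -0.0303]
 [ 0.0083 -0.0161]
 [ 0.0124 -0.0159]] [[ 0.0035 -0.0191]
 [-0.0004 -0.0202]
 [-0.0001 -0.0053]
 [ 0.0038 -0.0052]] [ 0.0085 -0.0105]
camera station [-0.0632 -0.0824]
```

{"op": "arm_command", "data": {
  "commands": [
    [[0,-0.002,0],[0,0,0]],
    [[0,-0.004,0],[0,0,0]],
    [[0,-0.006,0],[0,0,0]],
    [[0,-0.0075,0],[0,0,0]],
    [[0,-0.0085,0],[0,0,0]],
    [[0,-0.0085,0],[0,0,0]],
    [[0,-0.0085,0],[0,0,0]],
    [[0,-0.0085,0],[0,0,0]]
  ]
}}

```text
t: 18.15
position: [0.5837, -0.0443, 0.0498]
tcp_rot: [3.132, -0.206, 0.001]
contact_force: [-2.7, -6.3, 5.1]
gripper_width: 0.0213
finger_force: 32.9
```

Run:
```python
from cell import imaging,manip
import pickle
from h import *
s=imaging.snapshot("wrist");pickle.dump(s,open("l.pkl","wb"));s0=pickle.load(open("j.pkl","rb"))
y=np.radians(82.4);M=np.array([[np.cos(y),-np.sin(y)],[np.sin(y),np.cos(y)]]);n=np.array([.6035,.1045])
def prof(s,yy):
    xs=np.arange(-.012,.022,.0005);P=np.array([np.r_[M@[x-.095,yy]+n,.047] for x in xs]);uv=proj(s,P).astype(np.float32)
    g=s["img"].astype(np.float32).mean(2);v=cv2.remap(g,uv[:,0],uv[:,1],cv2.INTER_LINEAR).ravel()
    # dark-to-bright edges; top face's +x edge
    d=np.diff(cv2.GaussianBlur(v.reshape(1,-1),(3,1),0).ravel());i=np.argsort(-d)[:3];print(round(yy,4),"+x edges",(xs[i]+.00025).round(4),d[i].round(0),v.astype(int)[::2])
for nm,q in(("old",s0),("new",s)):
    print(nm)
    for yy in(-.008,-.012,-.020,-.024): prof(q,yy)
print(manip.read_state()["position"])
```

```text
old
-0.008 +x edges [0.0143 0.0148 0.0038] [41. 38. 32.] [128 128 129 128 127 128 128 129 128 128  42  34  48  52  51  50 105 128
 126 128 127 127 127 126 126 126 129 234 229 229 229 214 192 192]
-0.012 +x edges [0.0153 0.0148 0.0038] [36. 32. 30.] [127 127 128 127 127 128 129  50  34  34  34  35  49  54  53  51 103 127
 126 125 126 126 125 125 125 125 124 169 229 227 228 208 164 180]
-0.02 +x edges [0.0143 0.0138 0.0028] [44. 39. 31.] [130 129 129 129 129 129 132  40  33  36  35  34  37  37  37  81  75  35
  35  36  36  51  52  52  59 126 169 232 230 229 231 193  71  77]
-0.024 +x edges [-0.0012  0.0128  0.0168] [18. 15. 15.] [ 89  89  89  89  88  89  83  32  36  36  37  75  90  89  90  28  36  35
  34  34  36  50  51  51  51  91  89  88  88 117 139 142 142 142]
new
-0.008 +x edges [0.0123 0.0118 0.0128] [29. 25. 13.] [129 128 128 129 129 129 129 128 128 128 130 128 130 129 129 126 128 131
  55  35  38  52  51  50  82 128 127 127 128 127 127 127 127 126]
-0.012 +x edges [0.0123 0.0118 0.0128] [27. 23. 14.] [129 128 127 127 128 127 127 127 127 127 128 127 127 128 128  64  37  33
  35  35  42  54  51  53  82 128 127 126 126 126 125 127 126 125]
-0.02 +x edges [0.0123 0.0128 0.0118] [30. 25. 14.] [130 130 130 128 129 130 129 130 129 130 130 129 128 129 130  52  34  38
  35  35  38  53  51  52  56 127 128 128 128 129 127 127 127 127]
-0.024 +x edges [0.0123 0.0128 0.0118] [15. 13.  7.] [89 89 89 89 89 90 92 89 90 90 89 89 88 89 90 35 36 32 34 33 37 52 51 51
 53 89 88 89 89 89 89 88 89 88]
[ 0.58370048 -0.04425285  0.04982516]
```

{"op": "arm_command", "data": {
  "commands": [
    [[0,-0.0003,0],[0,0,0]],
    [[0,-0.0003,0],[0,0,0]],
    [[0,-0.0003,0],[0,0,0]],
    [[0,-0.0003,0],[0,0,0]],
    [[0,-0.0003,0],[0,0,0]],
    [[0,-0.0003,0],[0,0,0]],
    [[0,-0.0003,0],[0,0,0]],
    [[0,-0.0003,0],[0,0,0]]
  ]
}}

```text
t: 19.0
position: [0.5837, -0.0441, 0.0498]
tcp_rot: [3.132, -0.206, 0.001]
contact_force: [-2.4, -6.8, 4.7]
gripper_width: 0.0213
finger_force: 32.9
```

{"op": "arm_command", "data": {
  "commands": [
    [[0,0,0],[0,0,0]],
    [[0,0,0],[0,0,0]],
    [[0,0,0],[0,0,0]],
    [[0,0,0],[0,0,0]],
    [[0,0.002,0],[0,0,0]],
    [[0,0.006,0],[0,0,0]],
    [[0,0.01,0],[0,0,0]],
    [[0,0.014,0],[0,0,0]]
  ]
}}

```text
t: 19.8
position: [0.5819, -0.0576, 0.0498]
tcp_rot: [3.133, -0.206, 0.001]
contact_force: [-2.0, -4.5, 5.4]
gripper_width: 0.0215
finger_force: 32.9
```

{"op": "arm_command", "data": {
  "commands": [
    [[0,0.004,0],[0,0,0]],
    [[0,0.008,0],[0,0,0]],
    [[0,0.012,0],[0,0,0]],
    [[0,0.016,0],[0,0,0]],
    [[0,0.019,0],[0,0,0]],
    [[0,0.021,0],[0,0,0]],
    [[0,0.022,0],[0,0,0]],
    [[0,0.022,0],[0,0,0]]
  ]
}}

```text
t: 20.6
position: [0.579, -0.0788, 0.0498]
tcp_rot: [3.134, -0.206, 0.0]
contact_force: [-2.7, -2.8, 5.4]
gripper_width: 0.0211
finger_force: 32.9
```

{"op": "arm_command", "data": {
  "commands": [
    [[0,0,0],[0,0,0]],
    [[0,0,0],[0,0,0]],
    [[0,0,0],[0,0,0]],
    [[0,0,0],[0,0,0]],
    [[0,0,0],[0,0,0]],
    [[0,0,0],[0,0,0]],
    [[0,0,-0.015],[0,0,0]],
    [[0,0,-0.05],[0,0,0]]
  ],
  "gripper": 1
}}

```text
t: 21.4
position: [0.5762, -0.0775, 0.097]
tcp_rot: [-3.134, 0.206, 0.011]
contact_force: [0.3, 0.4, 0.3]
gripper_width: 0.0854
finger_force: 0.0
```

```bash
python3 go.py .517 .056 .2 -97.6
```

```text
t 21.4 shift [-0.0769 -0.1247 -0.1024] turn [-0.0007  0.0073  0.0014] pos [ 0.5762 -0.0775  0.097 ] q6 1.476
```

Up first, then over to the checking viewpoint.

{"op": "arm_command", "data": {
  "commands": [
    [[0,0,-0.03],[0,0,0]],
    [[0,0,-0.06],[0,0,0]],
    [[0,0,-0.083],[0,0,0]],
    [[-0.02,-0.03,-0.083],[0,0,0]],
    [[-0.04,-0.06,-0.083],[0,0,0]],
    [[-0.06,-0.09,-0.083],[0,0,0]],
    [[-0.076,-0.125,-0.083],[0,0,0]],
    [[-0.076,-0.125,-0.083],[0,0,0]]
  ]
}}

```text
t: 22.2
position: [0.5187, 0.0588, 0.1836]
tcp_rot: [-3.134, 0.199, -0.002]
contact_force: [-0.6, -1.0, -0.5]
gripper_width: 0.0853
finger_force: 0.0
```

Run:
```python
from cell import imaging,manip
import pickle,sys
pickle.dump(imaging.snapshot("wrist"),open("o.pkl","wb"))
sys.argv=["m2","o.pkl"]
exec(open("m2.py").read().split('t=Lp(k')[0])
# tongue tip: brightness along station x at y=0, compared with before the draw
for nm in("g.pkl","o.pkl"):
    q=pickle.load(open(nm,"rb"));xs=np.arange(.015,.045,.001)
    uv=proj(q,[np.r_[R@[x-.095,0.]+n,.032] for x in xs]).astype(np.float32)
    print(nm,cv2.remap(q["img"].astype(np.float32).mean(2),uv[:,0],uv[:,1],cv2.INTER_LINEAR).ravel().astype(int))
print(manip.read_state()["position"],manip.read_state()["contact_force"])
```

```text
flange centre [ 0.0947 -0.0016] n 109 rms 0.0008072016248119147
edge 1 16 dir 0.34731356981527567 y@-.038 0.01259708885815094
edge -1 17 dir -4.033879003575303 y@-.038 -0.010799941499339459
g.pkl [138  99 102 102 103 102 101 102 102 102 104 104  79  71  71  72  70  71
  70  70  70  71  71  72  71  71  71  71  71  72]
o.pkl [216 221 148  96 101 101 101 101 102 102 101  99  81  70  71  70  70  70
  70  72  71  70  70  70  71  71  69  71  70  71]
[0.5195 0.0573 0.1836] [ 0.0026 -0.1712 -0.2064]
```

```bash
python3 -c "
from cell import manip
print(manip.job_done())"
```

```text
the job is handed in; nothing more can be done
None
```

The job is handed in at about 22 s: I turned the stub until its slot faced the tongue, drew the slide to the mark (fins in line to about 0.3 mm) and held it there for about 1.2 s, then eased it back in the grip to within about 1 mm of home before letting go. A last wrist picture shows the slide home and the slot still facing the tongue; I did not re-check the caps, mirror and comb, but saw no sign of contact with them.

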